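# Stand the wad punch in the punch block

## Robot

A 6-joint arm with a two-finger parallel gripper is mounted at the origin on the work surface. World frame = base frame: x ahead of the robot, y to its left, z up, the work surface at z = 0. Lengths are in m, angles in degrees, forces in N, time in s.
With the tool pointing down it reaches from about 0.4 to 0.825 m from the base axis. Payload 7 kg.
Tool frame: the origin (TCP) lies between the finger pads; the fingertips stand 8 mm ahead of it and the grasp point (between the pads) lies 11 mm behind it; z points along the fingers, y is the line along which they close (so a half turn about z gives the same grasp; the last joint's range is limited). The gripper opens to 88 mm and grips with 3 to 60 N. Pads are 19 mm wide; open, the fingers measure 130 mm over their backs; the gripper's body (78 mm by 193 mm) begins 47 mm behind the grasp point.
Start: joints at [-48.581, 20.546, 0.682, 0, -70.136, -16.507], TCP at [0.284, -0.612, 0.235] pointing down, gripper open.
Joint ranges: [-176.03, 176.03], [-82.01, 121.73], [-58.28, 71.71], [-173.87, 95.51], [-174.79, -0.11], [-173.66, 173.66]. Speed limits (degrees/s): [136.94, 136.94, 172.46, 180, 180, 180].

## Interface

Orientations are given as a 3x3 rotation matrix whose columns are the frame's x, y, z axes.
In Python, from rig import robot, grab_frame, camera_info gives the robot as it stands (robot), with the cameras as plain functions. Calls block until the motion is done:
- robot.goto(position, orientation): joint-space move of the TCP to a pose.
- robot.servo_line(position, ori=None, speed=0.15): straight line of the TCP; ori=None keeps the orientation; speed is the mean speed in m/s.
- robot.movej(angles): joint-space move.
- robot.move_gripper(opening): opening from 0.0 (shut) to 1.0 (fully open); the grip force is fixed at half the most; returns when the fingers have stopped.
- robot.dwell(seconds).
- robot.ik(position, orientation): joint angles nearest the present ones, or None.
- robot.get_state(): the state.
- grab_frame(name): name is "scene" or "top"; returns the picture (480x640x3 uint8, red, green, blue); there is no depth.
- camera_info(name): a dict with "vfov" (degrees; the focal length in pixels is half the picture's height over the tangent of half this angle, whatever the lens; pixels are square), "cx", "cy" (the principal point, pixels), "view" (4x4, takes a point from world to camera coordinates). Camera axes: x right, y down, z forward; pixel columns grow to the right and rows downward; lengths in m; the calibration is good to about 2 mm. A picture is of the moment at which its call begins. camera_info takes no time and is no camera call.
A pose or a line that the arm cannot do raises robot.Unreachable and nothing moves.
- robot.job_done(): hands the job in; it is judged then, once.
The state is a dict: "t": time; "qpos": joint angles; "qvel": joint speeds; "effort": joint torques, N m; "position": TCP position; "tcp_rot": TCP orientation; "force": force on the tool from outside, world axes, zero at the start; "ft_torque": the same for the moment, N m; "grip_width": opening from 0.0 (shut) to 1.0 (fully open); "finger_force": force on a finger pad.
Only numpy, scipy, OpenCV 4.12 (cv2) and the standard library are available. Lean on these libraries where they do the work, as an engineer would, in place of code of your own. Each camera call takes 0.05 s, during which the arm holds its last target. There are 200 camera calls.

## Task

The sandal maker has finished cutting: pick up the wad punch, the steel punch with the wide bell-shaped foot, and stand it upright, bell end down, in the wide empty bore of the wooden punch block, resting on the bottom of the bore. Do not knock over the other two steel tools that stand on the cutting mat.

Things in the scene. Friction and masses are not known exactly. Their poses are not given: they have to be found in the camera images.
- wad_punch: Round steel wad punch, 110 mm tall, about 0.25 kg, standing upright on the 3 mm thick green mat. From the bottom: bell foot 32 mm in diameter, 36 mm high; cone to 46 mm; straight shank 20 mm in diameter to the flat top. Grip it by the shank. Origin: centre of its underside; z up along its axis. Other standing tools are at least 85 mm away, axis to axis.
- bore_floor (a point): Centre of the bottom of the wide empty bore (50 mm wide, 40 mm deep) in a fixed pale wooden block, 80 x 210 x 60 mm, at any yaw left of the mat. Bore bottom 20 mm, block top 60 mm above the table. z up; y runs along the block to two narrow bores, 90 and 135 mm away, where small punches stand 35 mm proud. The block's ends lie at y = -45 and +165 mm.
- slim_punch: Slim straight steel punch, 18 mm in diameter, 105 mm tall, no bell foot, standing upright on the mat; leave it standing. Origin at the centre of its underside, z up.
- rivet_setter: Stubby steel rivet setter, 70 mm tall, body 26 mm and flat wide head on top 36 mm in diameter, standing upright on the mat; leave it standing. Origin at the centre of its underside, z up.

How it is judged (in metres and radians):
At the end, for the whole second after the job is handed in: The wad punch stands at rest in the wide bore, bell end down: its underside is within 13 mm of the bore's centre and less than 8 mm above the bore's bottom, and it is upright within 10 degrees. The slim punch and the rivet setter are still standing (horizontal distance between wad_punch and bore_floor below 0.013 m and z of wad_punch in the frame of bore_floor between -0.005 and 0.008 m and angle between wad_punch's own z axis and vertical below 0.175 rad and linear speed of wad_punch below 0.03 m/s and angle between each of slim_punch, rivet_setter's own z axis and vertical below 0.4 rad); the robot touches nothing.
It fails at once if the slim punch or the rivet setter is knocked over (angle between any of slim_punch, rivet_setter's own z axis and vertical above 0.6 rad).
It also fails if it takes over 35 s, if anything falls off the work surface, if the arm or the gripper's body presses on something with over 40 N, if the wrist force passes 120 N, or if a joint passes its speed limit or range.

## Working session

There is one attempt and no reset: what is moved stays moved. The work goes in short steps, each a Python script; the robot and the scene stay as the last script left them, time stands still between calls to the robot, and variables do not carry over. Pictures are saved under pics/ and viewed, at most 10 in all, crops included, and the job is handed in when it is done.

```bash
mkdir -p pics; ls; python3 - <<'E'
from rig import robot, grab_frame, camera_info
import cv2
for n in("scene","top"):
    cv2.imwrite(f"pics/{n}0.png",grab_frame(n)[:,:,::-1]); print(n,camera_info(n))
print(robot.get_state())
E
```

```text
pics
rig.py
scene {'vfov': 57.09639499664865, 'cx': 321.8603255096517, 'cy': 240.7545657607542, 'view': array([[ 0.48014478,  0.87696699,  0.01974542, -0.26200221],
       [ 0.57300809, -0.29652294, -0.7640261 , -0.25808443],
       [-0.6641707 ,  0.37815743, -0.64488312,  1.16822627],
       [ 0.        ,  0.        ,  0.        ,  1.        ]])}
top {'vfov': 55.21601089915522, 'cx': 324.22534279342887, 'cy': 240.14805117495536, 'view': array([[ 0.06085008, -0.99812836, -0.00608617, -0.03127761],
       [-0.97361971, -0.05801032, -0.22067954,  0.52592266],
       [ 0.21991345,  0.01935398, -0.97532738,  0.77223188],
       [ 0.        ,  0.        ,  0.        ,  1.        ]])}
{'t': 0.1, 'qpos': array([-4.85812514e+01,  2.05887203e+01,  6.39561511e-01, -1.71880640e-02,
       -7.01346125e+01, -1.65077488e+01]), 'qvel': array([-0.03410222, -0.07206885,  0.10192944, -0.04873287,  0.0897072 ,
        0.06515908]), 'effort': array([-2.49794302e-04, -5.84162557e+01,  2.93753314e+01,  7.01566994e+00,
        1.01582502e-02, -8.87229277e-06]), 'position': array([ 0.28412949, -0.61183329,  0.23370649]), 'tcp_rot': array([[-9.07006131e-01, -4.21116739e-01, -7.55669767e-04],
       [-4.21117392e-01,  9.07005235e-01,  1.28304803e-03],
       [ 1.45083430e-04,  1.48195811e-03, -9.99998891e-01]]), 'force': array([-0.04718254, -0.16576355,  0.52432013]), 'ft_torque': array([-0.0129683 , -0.03236136, -0.01142214]), 'finger_force': 0.0, 'grip_width': 1.0019780491012686}
```

View pics/scene0.png

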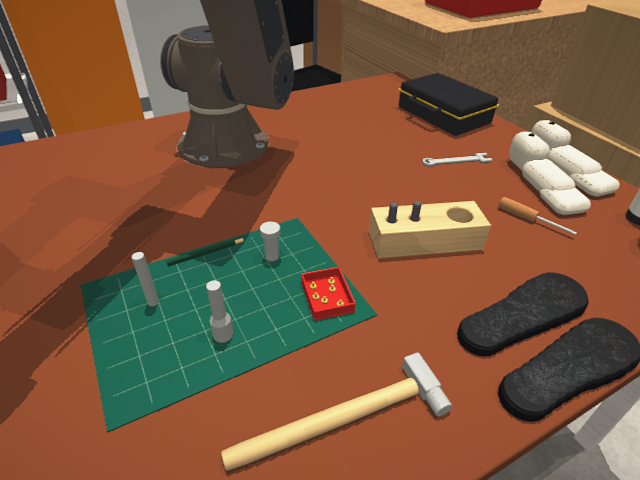

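View pics/top0.png

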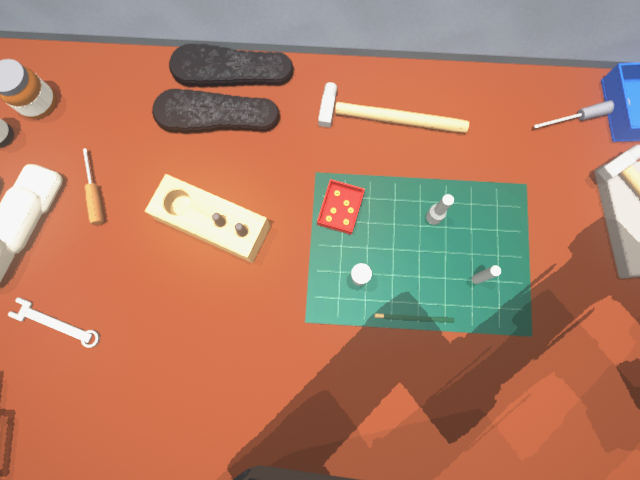

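The scene view shows the wad punch with its top at about (214,286) and foot at (222,335), and the wide bore at (460,215). In the top view, the punch top is at (447,201), its foot at (436,215), and the bore at (178,205). The slim punch is at (495,270) and the rivet setter at (361,274).

```bash
cat > h.py <<'E'
import numpy as np, cv2
from rig import robot, grab_frame, camera_info
def cam(n):
    c=camera_info(n); return c,240/np.tan(np.radians(c["vfov"]/2))
def ray(n,uv):
    c,f=cam(n); V=c["view"]; R=V[:3,:3]
    d=R.T@np.array([(uv[0]-c["cx"])/f,(uv[1]-c["cy"])/f,1]); return -R.T@V[:3,3],d
def onz(n,uv,z):
    o,d=ray(n,uv); return o+d*(z-o[2])/d[2]
def tri(a,b):
    (o1,d1),(o2,d2)=ray("scene",a),ray("top",b)
    s=np.linalg.lstsq(np.c_[d1,-d2],o2-o1,rcond=None)[0]
    p,q=o1+d1*s[0],o2+d2*s[1]; return (p+q)/2,np.linalg.norm(p-q)
def proj(n,P):
    c,f=cam(n); X=c["view"]@np.r_[P,1]; return X[:2]/X[2]*f+[c["cx"],c["cy"]]
E
python3 - <<'E'
import cv2,numpy as np
t=cv2.imread("pics/top0.png");s=cv2.imread("pics/scene0.png")
def crop(i,x,y,w,h): return cv2.resize(i[y:y+h,x:x+w],(400,300),interpolation=cv2.INTER_CUBIC)
# all crops 4:3 -> top block x3.07 ; top punch x5; scene punch x4 ; scene block x3.07
cv2.imwrite("pics/crops.png",np.vstack([np.hstack([crop(t,142,170,132,99),crop(t,405,180,80,60)]),np.hstack([crop(s,365,180,132,99),crop(s,170,270,100,75)])]))
def blobs(i,roi):
    x,y,w,h=roi; hsv=cv2.cvtColor(i,cv2.COLOR_BGR2HSV)[y:y+h,x:x+w]
    m=((hsv[...,1]<60)&(hsv[...,2]>70)).astype(np.uint8)
    n,l,st,c=cv2.connectedComponentsWithStats(m)
    for k in range(1,n):
        if st[k,4]>60: print(st[k]+[x,y,0,0,0],c[k]+[x,y])
print("top");blobs(t,(310,175,220,155));print("scene");blobs(s,(100,215,200,140))
E
```

```text
top
[426 194  28  31 474] [439.31434599 209.52953586]
[351 263  21  23 380] [360.72631579 273.73684211]
[472 265  29  19 310] [486.30645161 274.21935484]
scene
[260 222  20  40 607] [270.38879736 239.5568369 ]
[131 252  28  55 666] [144.8978979  278.26426426]
[ 206  280   27   63 1034] [218.56092843 313.39748549]
```

View pics/crops.png

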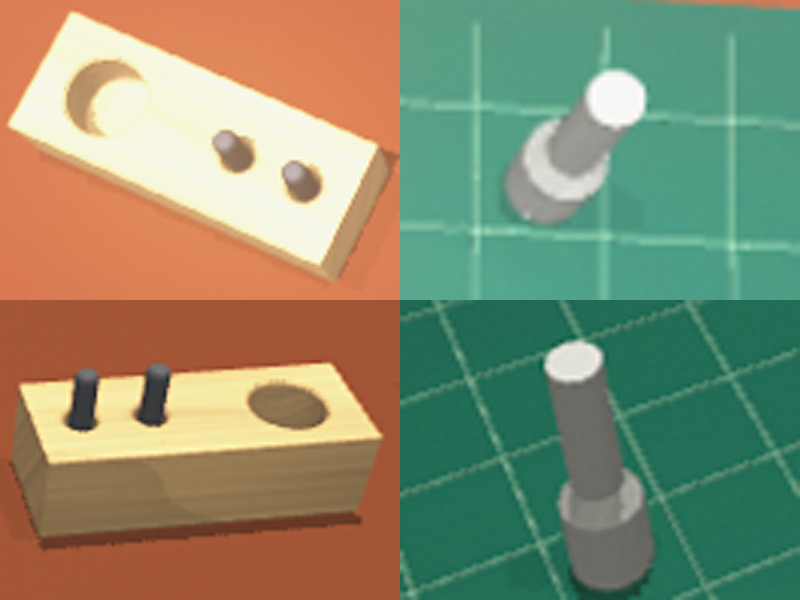

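The crops show the block's top-face corners, the bore rim (top view about (177,202), scene view about (460,215)), and the punch's bright top disc at about (448,200) in top and (213.5,285) in scene. Next I'll compute 3D points and cross-check them.

```bash
python3 - <<'E'
from h import *
np.set_printoptions(precision=4,suppress=True)
t=cv2.imread("pics/top0.png");s=cv2.imread("pics/scene0.png")
def disc(i,x,y,r,th):
    g=cv2.cvtColor(i,cv2.COLOR_BGR2GRAY)[y-r:y+r,x-r:x+r]
    n,l,st,c=cv2.connectedComponentsWithStats((g>th).astype(np.uint8))
    k=1+np.argmax(st[1:,4]); return c[k]+[x-r,y-r],st[k]
a,sa=disc(s,213,285,12,170);b,sb=disc(t,448,200,12,215); print(a,sa,b,sb)
print("top tri",*tri(a,b),onz("scene",a,.113),onz("top",b,.113))
def silh(n,i,seed):   # foot: fit from lowest part is avoided; report all blobs by plane
    pass
for nm,ts,tt,z in(("setter",(270.3,228.5),(361,274),.073),("slim",(139,256),(495,270.5),.108)):
    print(nm,*tri(ts,tt),onz("top",tt,z))
k=132/400
C={}
C["top"]=np.array([(75,12),(8,126),(330,268),(378,148)])*k+[142,170]
C["scene"]=np.array([(381,136),(332,63),(20,84),(52,164)])*k+[365,180]
# order: bore-end far(+x), bore-end near, other near, other far
for n in C:
    P=[onz(n,p,.06) for p in C[n]]
    print(n,np.array(P)[:,:2].tolist(),[round(float(np.linalg.norm(P[j]-P[j-1])),4) for j in range(4)])
    e1=(P[0]+P[1])/2;e2=(P[2]+P[3])/2;u=(e2-e1)/np.linalg.norm(e2-e1)
    print(" bore from block",e1+u*.045, e2-u*.165,"yaw",np.degrees(np.arctan2(u[1],u[0])))
print("rim",onz("top",np.array((107,98))*k+[142,170],.06),onz("scene",np.array((288,106))*k+[365,180],.06))
E
```

```text
[212.8611 284.8704] [  5   7  14  10 108] [447.9505 199.2376] [  7   6  11  11 101]
top tri [ 0.6    -0.208   0.1119] 0.0022833311132926925 [ 0.6016 -0.2071  0.113 ] [ 0.5993 -0.2088  0.113 ]
setter [ 0.4683 -0.0664  0.0677] 0.0036760892243502623 [ 0.4669 -0.0677  0.073 ]
slim [ 0.4817 -0.2876  0.1049] 0.004270121235206929 [ 0.4808 -0.2887  0.108 ]
top [[0.6358542548276859, 0.3025116124992734], [0.56065085297421, 0.3331575094124263], [0.48516198409249667, 0.12960514859080857], [0.5601639438426474, 0.10773767419041475]] [0.209, 0.0812, 0.2171, 0.0781]
 bore from block [0.5823 0.2758 0.06  ] [0.5812 0.2729 0.06  ] yaw -110.78355791623108
scene [[0.6377070426388401, 0.3071259922061247], [0.5649292872851253, 0.33599785501081925], [0.4904205554872674, 0.13900560546816387], [0.5669353654192151, 0.11091232522196254]] [0.2086, 0.0783, 0.2106, 0.0815]
 bore from block [0.5857 0.2794 0.06  ] [0.5859 0.2797 0.06  ] yaw -110.27809475206838
rim [0.5818 0.2754 0.06  ] [0.5877 0.2771 0.06  ]
```

Both views agree to within a few mm. The punch is at (0.600,-0.208) and the measured top height is 112 mm against an expected 113. The bore is at (0.584,0.277), the block's side lengths match, and the yaw is about -110.5°. Now I'll grasp and lift.

```bash
cat >> h.py <<'E'
def down(yaw):  # closing axis y at yaw, z down
    a=np.radians(yaw); y=np.array([np.cos(a),np.sin(a),0]); z=np.array([0,0,-1.]); return np.c_[np.cross(y,z),y,z]
E
python3 - <<'E'
from h import *
R=down(115)
robot.goto([.600,-.208,.20],R)
robot.servo_line([.600,-.208,.075],R)
print(robot.get_state()["position"])
robot.move_gripper(0.0)
s=robot.get_state();print(s["grip_width"]*88,s["finger_force"],s["t"],s["force"])
robot.servo_line([.600,-.208,.205],R)
robot.dwell(.3)
s=robot.get_state();print(s["grip_width"]*88,s["finger_force"],s["t"],s["force"],s["position"])
a,b=grab_frame("scene"),grab_frame("top")
im=np.hstack([cv2.resize(i[100:400,x:x+300],(400,400)) for i,x in((a,80),(b,320))])[...,::-1]
cv2.imwrite("pics/lift.png",im)
E
```

```text
[ 0.60067011 -0.20827192  0.07591447]
18.957239794525478 29.986499547958374 4.0333 [-0.63499376  0.4151945  -0.55249157]
19.234255205203198 29.985755681991577 5.35 [ 0.59769614  0.92133514 -3.122879  ] [ 0.59979737 -0.20796799  0.2043073 ]
```

View pics/lift.png

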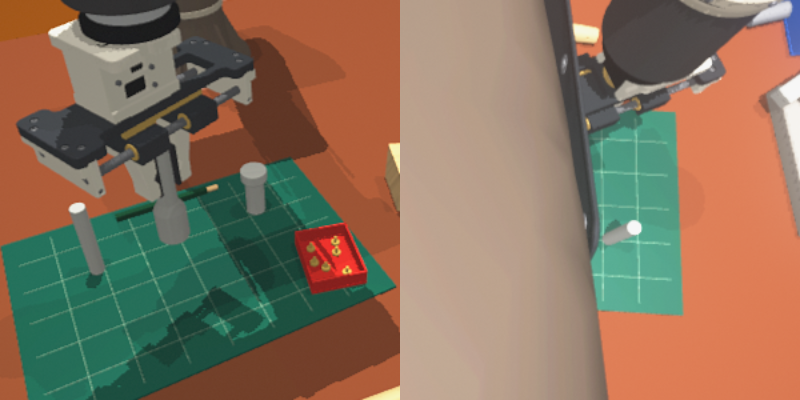

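The left crop (scene) shows the punch held between the fingers, with its bell at about (172,225), and the other tools still standing. The top view is blocked by the arm. I'll carry it to above the bore and check there.

```bash
python3 - <<'E'
from h import *
R=down(159.5)
robot.goto([.584,.277,.205],R)
robot.servo_line([.584,.277,.145],R)
robot.dwell(.3)
s=robot.get_state();print(s["grip_width"]*88,s["finger_force"],s["t"],s["force"],s["ft_torque"],s["position"])
a,b=grab_frame("scene"),grab_frame("top")
cv2.imwrite("pics/hov_s.png",a[...,::-1])
p=s["position"]
for z in(.073,.109,.119,.14): print(z,proj("scene",[p[0],p[1],z]))
c=cv2.resize(a[120:270,380:580],(800,600),interpolation=cv2.INTER_CUBIC)
for z in(.073,.109,.119): cv2.circle(c,tuple(int(v) for v in (proj("scene",[p[0],p[1],z])-[380,120])*4),3,(255,0,0),-1)
cv2.imwrite("pics/hov.png",c[...,::-1])
E
```

```text
19.10824029563837 29.98545080423355 8.0667 [ 0.31899511 -0.73832168 -3.6797617 ] [0.07170009 0.0590296  0.02584673] [0.58435595 0.27729427 0.14600331]
0.073 [460.42684235 208.51180011]
0.109 [464.76044188 192.69943607]
0.119 [466.0084018  188.14590122]
0.14 [468.69504474 178.34292427]
```

View pics/hov.png

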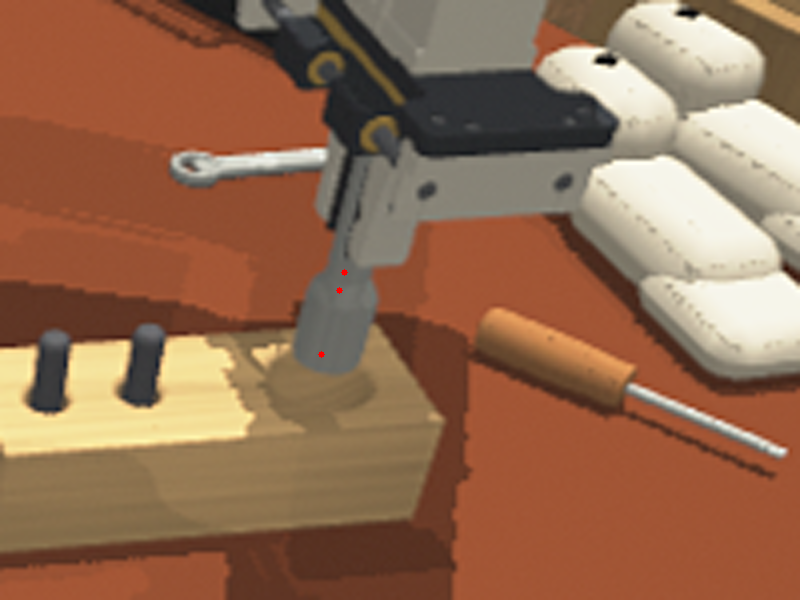

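The crop shows the bell foot at about (332,358), directly over the bore rim centred at (320,382). Projected down to the rim plane, the foot is about 2.5 mm off along +y, so I'll correct by (-1,-2) mm and lower until contact.

```bash
python3 - <<'E'
from h import *
R=down(159.5); x,y=.583,.275
robot.servo_line([x,y,.145],R,speed=.05)
robot.servo_line([x,y,.098],R,speed=.06)
s=robot.get_state();f0=s["force"];print(s["position"],f0,s["t"])
z=.098
while z>.088:
    z-=.001; robot.servo_line([x,y,z],R,speed=.02)
    s=robot.get_state(); d=s["force"]-f0
    if abs(d[2])>4: break
print(z,s["position"],d,s["t"],s["ft_torque"])
a=grab_frame("scene")
cv2.imwrite("pics/low.png",cv2.resize(a[120:270,380:580],(800,600),interpolation=cv2.INTER_CUBIC)[...,::-1])
E
```

```text
[0.5833106  0.27519057 0.09839678] [-0.58161163 -0.8006889  -0.79130707] 9.35
0.091 [0.58311528 0.27510324 0.09185681] [-1.92085316 -0.24662818  6.04446724] 11.1 [-0.28638148  1.21460087  0.03646947]
```

View pics/low.png

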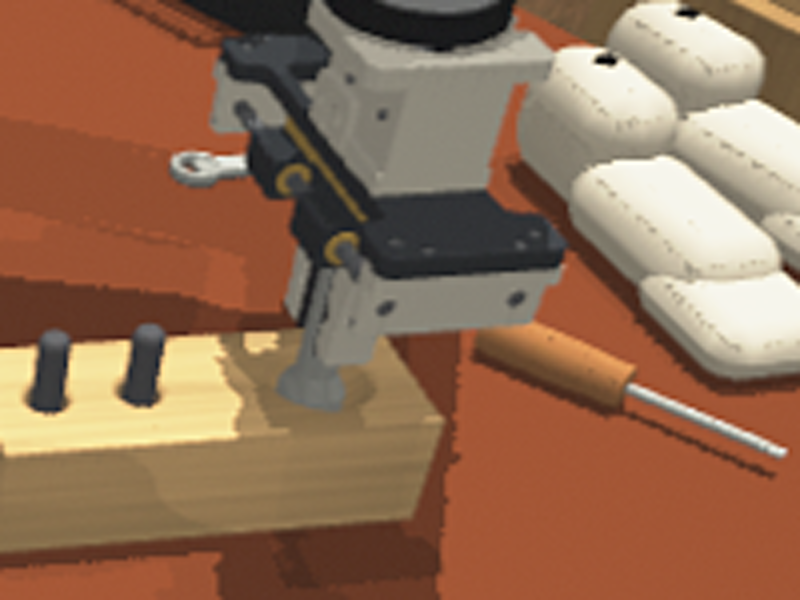

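Contact came at TCP 0.0919, against a predicted 0.092 for the bore bottom, and the punch is visibly seated in the bore. I'll release and retreat.

```bash
python3 - <<'E'
from h import *
R=down(159.5)
robot.move_gripper(0.6)
robot.servo_line([.583,.275,.24],R,speed=.12)
robot.goto([.45,-.05,.30],R); robot.dwell(.3)
a,b=grab_frame("scene"),grab_frame("top")
s=robot.get_state();print(s["t"],s["force"],s["grip_width"])
cv2.imwrite("pics/f_s.png",a[...,::-1]);cv2.imwrite("pics/f_t.png",b[...,::-1])
c=lambda i,x,y,w,h:cv2.resize(i[y:y+h,x:x+w],(400,300),interpolation=cv2.INTER_CUBIC)
cv2.imwrite("pics/fin.png",np.vstack([np.hstack([c(b,142,170,132,99),c(a,365,160,132,99)]),np.hstack([c(a,0,0,640,480),c(b,0,0,640,480)])])[...,::-1])
for n in("top","scene"): print(n,[proj(n,[.583,.275,z]) for z in(.06,.13)])
E
```

```text
15.05 [-0.0895713  -0.2397274  -0.06988185] 0.5986147774310363
top [array([177.62268727, 201.74882954]), array([164.52270871, 189.28258245])]
scene [array([457.52691359, 213.95927043]), array([465.93205024, 183.00149249])]
```

View pics/fin.png

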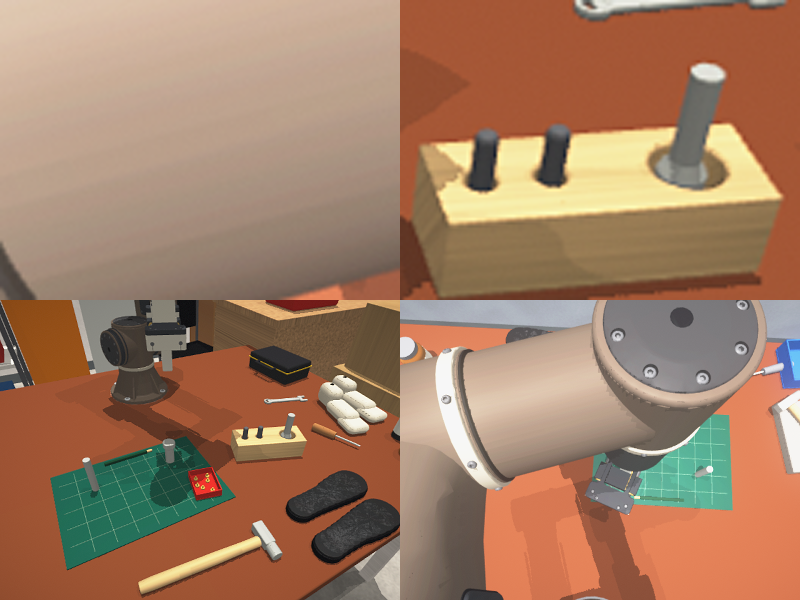

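The scene crop shows the punch standing free and upright in the bore. Its top is at about (466.6,183.8), against (465.9,183.0) predicted for a seated punch, and its foot is centred on the rim to within about 1 px. Both other tools are still standing.

```bash
python3 -c "
from rig import robot, grab_frame, camera_info
print(robot.job_done())"
```

```text
the job is handed in; nothing more can be done
None
```

The wad punch is standing upright, bell end down, on the bottom of the wide bore; the slim punch and rivet setter are still standing, and I handed the job in at about 15 s, with no verdict shown.

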